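# Check-weigh a gold bar from the spring magazine

## Robot

A 7-joint arm with a two-finger parallel gripper is mounted at the origin on the work surface. World frame = base frame: x ahead of the robot, y to its left, z up, the work surface at z = 0. Lengths are in m, angles in rad, forces in N, time in s.
With the tool pointing down it reaches from about 0.4 to 0.85 m from the base axis. Payload 10.4 kg.
Tool frame: the origin (TCP) lies at the very end of the fingers, on their centre line; the grasp point (between the pads) lies 19 mm behind it; x points along the fingers, z is the direction in which the jaws open and shut, and the axes are right-handed (so a half turn about x gives the same grasp; the last joint's range is limited). The gripper opens to 85 mm and grips with 20 to 120 N. Pads are 22 mm wide; open, the fingers measure 114 mm over their backs; the gripper's body (76 mm by 85 mm) begins 54 mm behind the grasp point. The pads swing forward as they close: fully open they stand 13 mm farther back than shut.
Start: joints at [-1.146, 0.332, -0.065, 1.46, 0.022, 1.35, -0.088], TCP at [0.271, 0.563, 0.231] pointing down, gripper open.
Joint ranges: [-2.6, 2.6], [-0.5, 2.12], [-1.47, 1.34], [0.16, 2.42], [-1.27, 4.41], [0.06, 2.06], [-2.6, 2.6]. Speed limits (rad/s): [2.22, 2.22, 2.79, 2.79, 3.14, 3.14, 3.14].

## Interface

Orientations are given as a unit quaternion [x, y, z, w].
In Python, from workcell import get_obs, camera, camera_info, hand_in gives the robot as it stands.
- The arm moves only by the tool move_arm, never from a script. Its argument "motion" is text: rows parted by semicolons, each of 4 numbers parted by spaces: the shift along the world's x, y, z in m, then the turn about the world's z in rad. In form: tx ty tz spin; .... A call has 1 to 10 rows; each row is the pose to reach, as a shift and turn from the pose commanded when the call began; what a row does not reach only later rows make up. A row lasts 1/8 s, in which the tool goes at most 62.5 mm and 10.7 degrees, less where a joint would pass 70% of its speed; a pose out of reach is approached as far as the arm can. A call with a gripper value outside its range is refused whole. "grip" is the opening, from 0 (shut) to 1 (fully open), set as the call begins (left out, the last holds). The fingers move at their own pace and stop on an object; "force" is the grip in N (left out, the last holds). Time passes only in rows, so rows that repeat a pose let the fingers close. It gives the time, the measured TCP pose, the force and the opening at its end, in the units of the state.
- get_obs(): the state, without advancing time (a new reading comes with each control period).
- camera(name): name is "scene" or "side" or "wrist"; returns (picture, depth): 400x640x3 uint8, red, green, blue; 400x640 float32, m along the optical axis (not along the pixel's ray), 0 where there is no reading.
- camera_info(name): a dict with "camera_matrix" (3x3 intrinsics, pixels), "k1" (the pictures are not rectified: a ray, as slopes to the right and down, at radius r is drawn at 1 + k1 r^2 times it, then the intrinsics apply), "eye" and "attitude" of the camera in the world. Camera axes: x right, y up, looking along -z (the intrinsics and any distortion apply to the point x, -y, -z); pixel columns grow to the right and rows downward; lengths in m; the calibration is good to about 2 mm. A picture is of the moment at which its call begins: read the wrist's pose just before it. camera_info takes no time and is no camera call; for the wrist camera it gives the pose at the moment of the call.
- hand_in(): hands the job in, once; it reports no verdict.
The state is a dict: "clock": time; "joint_pos": joint angles; "joint_velocities": joint speeds; "tau": joint torques, N m; "position": TCP position; "ee_rot": TCP orientation; "ft_force": force on the tool from outside, world axes, zero at the start; "torque": the same for the moment, N m; "grip_width": opening from 0.0 (shut) to 1.0 (fully open).
Only numpy, scipy, OpenCV 4.12 (cv2) and the standard library are available. Lean on these libraries where they do the work, as an engineer would, in place of code of your own. Each camera call takes 0.05 s, during which the arm holds its last target.

## Task

Take the top gold bar, and only that one, out of the spring-loaded magazine so that the next bar rises into its place, and lay it flat on the middle of the bench scale's round pan. Set it down on the pan rather than dropping it, and leave the other bars of the magazine in their guides.

Things in the scene. Friction and masses are not known exactly. Their poses are not given: they have to be found in the camera images.
- bar_top: Top one of three equal gold bars stacked flat in the magazine: 64 x 26 x 16 mm (x, y, z), 0.5 kg. Origin: centre of its underside, at the start 77 mm above the table; z up. The middle 44 mm of its long sides is free of guides, to be gripped across the 26 mm width; jaws reaching below its underside would catch the next bar too. (Two loose bars on a plywood board nearby are not meant.)
- bar_next: The second bar of the stack, same size and axes. Origin: centre of its underside, at the start 61 mm above the table; it rises 16 mm when the top bar is lifted off.
- magazine: Fixed: grey base 120 x 90 x 26 mm, steel guides round both ends of the stack (tops 82 mm above the table, 2 mm play), long sides open. Origin: centre of its underside, on the table; x along the bars' length, z up. The bars lie on a sprung follower, 0.31 N per mm: the top of the stack always comes to 93 mm. Pressed from above it sinks 6 mm at most.
- pan (a point): Centre of the top face of the bench scale's round steel pan, 140 mm across, 60 mm above the table, fixed (it does not sink); z up. The scale's white body is 210 x 160 mm (x, y) and 45 mm high; its dark display lies on the -x side of the pan.
There are look-alikes about, which are no part of the job. What is shaped like the bar_top but green is not meant.

How it is judged:
By the outcome, as a careful person would: the job done as asked, in the order asked, and still so for the second after the job is handed in, with the robot touching nothing.
It also fails if it takes over 37 s, if anything falls off the work surface, if the arm or the gripper's body presses on something with over 40 N, if the wrist force passes 120 N, or if a joint passes its speed limit or range.

## Working session

There is one attempt and no reset: what is moved stays moved. The work goes in short steps, Python scripts to look and compute and a tool call to move; the robot and the scene stay as the last step left them, time stands still between calls to the robot, and variables do not carry over. Pictures are saved under pics/ and viewed, and the job is handed in when it is done.

Besides the shell and the picture viewer there is one more tool, called after "Call:" by a JSON object that holds its "name" and its "arguments". move_arm: Moves the arm, as the interface text tells. Its arguments: {"type":"object","properties":{"motion":{"type":"string"},"grip":{"type":"number"},"force":{"type":"number"}},"required":["motion"]}

```bash
mkdir -p pics; ls; cat > h.py <<'E'
import numpy as np, cv2
from workcell import get_obs, camera, camera_info, hand_in
from scipy.spatial.transform import Rotation as R
def att(ci):
    a=np.array(ci["attitude"],float)
    return a if a.shape==(3,3) else R.from_quat(a).as_matrix()
def ray(ci,uv):
    K=np.array(ci["camera_matrix"],float);k1=ci["k1"]
    uv=np.atleast_2d(np.array(uv,float))
    d=np.c_[(uv[:,0]-K[0,2])/K[0,0],(uv[:,1]-K[1,2])/K[1,1]]
    s=d.copy()
    for _ in range(30): s=d/(1+k1*(s**2).sum(1,keepdims=True))
    return np.c_[s[:,0],-s[:,1],-np.ones(len(s))]@att(ci).T
def onplane(ci,uv,z):
    r=ray(ci,uv);e=np.array(ci["eye"],float)
    return e+r*((z-e[2])/r[:,2])[:,None]
def proj(ci,P):
    K=np.array(ci["camera_matrix"],float);k1=ci["k1"]
    c=(np.atleast_2d(P)-np.array(ci["eye"]))@att(ci)
    s=np.c_[c[:,0],-c[:,1]]/-c[:,2:3]
    s=s*(1+k1*(s**2).sum(1,keepdims=True))
    return np.c_[s[:,0]*K[0,0]+K[0,2],s[:,1]*K[1,1]+K[1,2]]
E
python3 - <<'E'
from h import *
import pickle
o=get_obs();print(o)
for n in ["scene","side","wrist"]:
    ci=camera_info(n);p,d=camera(n)
    print(n,ci)
    cv2.imwrite(f"pics/{n}0.png",p[:,:,::-1]);pickle.dump((ci,p,d),open(f"{n}0.pkl","wb"))
E
```

```text
pics
{'clock': 0.0, 'joint_pos': array([-1.14556528,  0.3328719 , -0.06472208,  1.46095384,  0.02157167,
        1.34988307, -0.08849083]), 'joint_velocities': array([ 1.34633093e-03, -3.50678301e-04, -2.11518806e-05, -1.43797580e-04,
       -1.02211201e-03,  7.05420632e-05,  7.62951606e-04]), 'tau': array([-5.28174660e-04, -6.25441718e+01,  4.91481903e-02, -3.91601837e+01,
        1.63103733e-02,  9.80381184e-03, -5.29429667e-05]), 'position': array([0.27045324, 0.56303531, 0.23050998]), 'ee_rot': array([-0.37678354,  0.59895328,  0.37622964,  0.59811403]), 'ft_force': array([1.24664595, 0.20819547, 0.72127775]), 'torque': array([-0.00706121,  0.03061163, -0.00763913]), 'grip_width': 1.0001012241841325}
scene {'camera_matrix': array([[515.14847871,   0.        , 320.59004962],
       [  0.        , 515.14847871, 200.7873844 ],
       [  0.        ,   0.        ,   1.        ]]), 'k1': 0.029439344048164572, 'eye': array([1.17697526, 0.87354611, 0.76787298]), 'attitude': array([0.14555419, 0.43644736, 0.84321861, 0.27804686])}
side {'camera_matrix': array([[384.61566741,   0.        , 316.65382398],
       [  0.        , 384.61566741, 200.90223389],
       [  0.        ,   0.        ,   1.        ]]), 'k1': -0.08793423839036482, 'eye': array([ 0.30013311, -0.68271097,  0.6331977 ]), 'attitude': array([ 0.45613179, -0.08185618, -0.17985256,  0.86769604])}
wrist {'camera_matrix': array([[297.46309341,   0.        , 320.99881869],
       [  0.        , 297.46309341, 194.07616431],
       [  0.        ,   0.        ,   1.        ]]), 'k1': -0.04643522384615924, 'eye': array([0.20529045, 0.59416395, 0.37191271]), 'attitude': array([-0.12313514, -0.07666069,  0.52715695,  0.83729709])}
```

View pics/scene0.png

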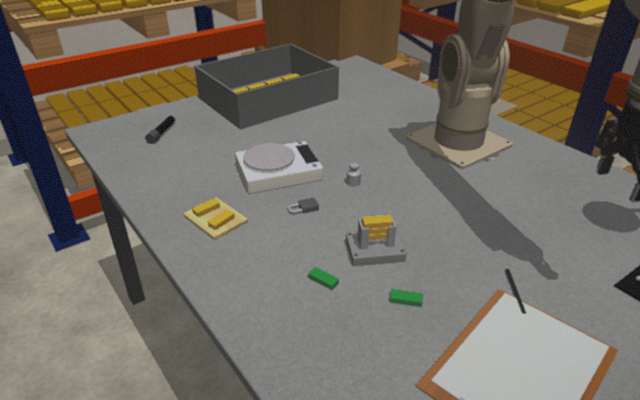

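View pics/side0.png

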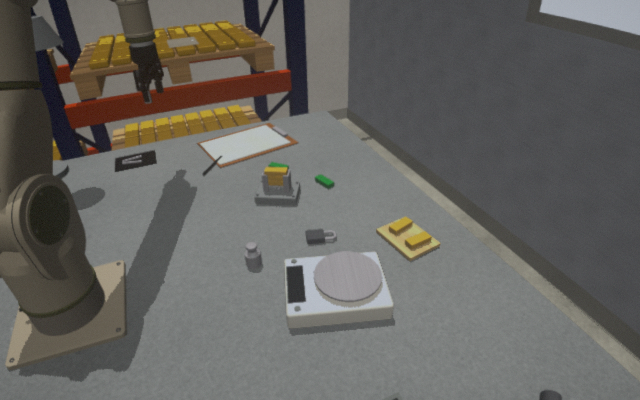

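View pics/wrist0.png

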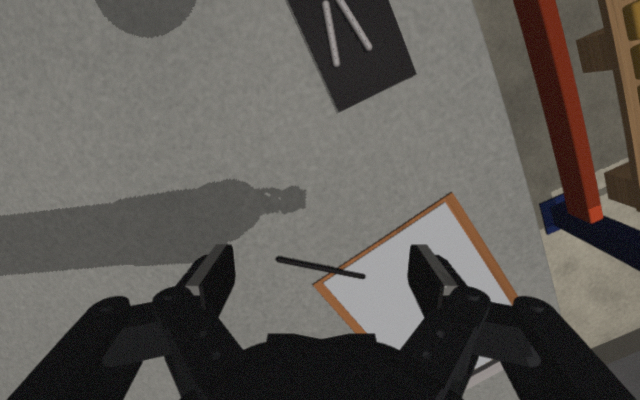

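The scene view shows the magazine at about (376,240), with gold bars between its guides. Two loose gold bars lie on the board at (207,208) and (221,219), and two green bars at (323,278) and (406,297). The scale's pan is at (269,157), with its display at (307,154). In the side view the magazine is at (277,185) and the pan at (348,277). The bar meant is the topmost one between the steel guides. I'll confirm that in a crop.

```bash
python3 - <<'E'
from h import *
import pickle
out=[]
for n,(x0,y0,w,hh) in {"scene":(335,200,80,70),"side":(245,155,70,55)}.items():
    ci,p,d=pickle.load(open(f"{n}0.pkl","rb"))
    c=cv2.resize(p[y0:y0+hh,x0:x0+w],(400,int(400*hh/w)),interpolation=cv2.INTER_CUBIC)
    c=cv2.copyMakeBorder(c,0,350-c.shape[0],0,0,cv2.BORDER_CONSTANT)
    out.append(c)
cv2.imwrite("pics/crop0.png",np.hstack(out)[:,:,::-1])
for n in ["scene","side"]:
    ci,p,d=pickle.load(open(f"{n}0.pkl","rb"))
    hsv=cv2.cvtColor(p,cv2.COLOR_RGB2HSV)
    m=cv2.inRange(hsv,(15,120,90),(32,255,255))
    k,l,s,c=cv2.connectedComponentsWithStats(m)
    for i in range(1,k):
        if s[i,4]>30: print(n,s[i],c[i].round(1), d[int(c[i][1]),int(c[i][0])])
E
```

```text
scene [   1    0  229   58 4196] [88.2 15.6] 2.0761147
scene [234   0  21  20 275] [244.9   8.8] 2.4250622
scene [344   0  28  59 812] [357.8  29.2] 2.1595209
scene [380   0  35  75 805] [394.6  42.5] 2.3398328
scene [ 515    0   96   23 1265] [569.2   7.7] 2.0633097
scene [578  20  24   9  65] [590.2  23.6] 2.0084743
scene [580  33  18  16  62] [589.3  40. ] 2.0153112
scene [  36   66  163   95 5466] [113.7 100.8] 2.782264
scene [ 498   68   82   74 3657] [538.8 104.3] 2.7537358
scene [234  73  66  20 246] [266.5  82.8] 1.9092175
scene [428  82  10   7  45] [433.5  84.7] 2.967321
scene [605 111  10  10  54] [608.8 115.7] 2.62951
scene [ 67 160  27  27 344] [ 80.4 173.1] 2.3121698
scene [193 199  27  18 271] [206.  207.2] 1.2570206
scene [208 209  27  21 298] [220.9 218.9] 1.2263347
scene [363 215  30  24 523] [377.5 225.6] 1.1085416
side [ 153   21  117   62 3027] [203.   43.2] 1.9397317
side [  71   33   67   66 1830] [102.6  60.9] 1.7462575
side [255  50  17  21  92] [262.2  59.9] 2.016981
side [ 118  105  133   42 2519] [183.5 125.1] 2.5707371
side [ 52 141   9  19 103] [ 55.5 151.7] 2.3151388
side [265 167  23  18 309] [275.4 174.5] 1.07968
side [389 217  23  18 237] [400.1 225.2] 0.9617874
side [405 231  26  18 279] [417.7 239.7] 0.9173053
```

View pics/crop0.png

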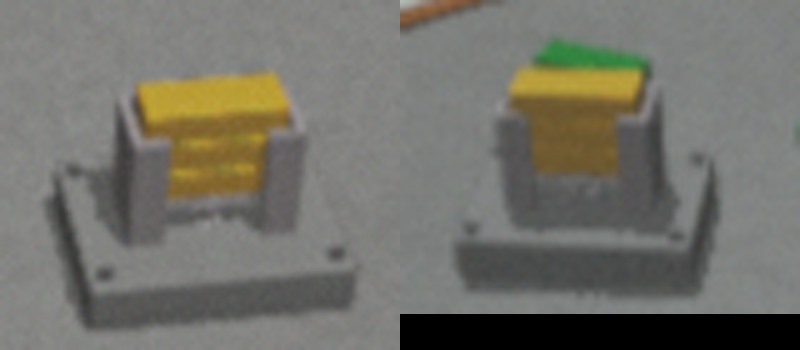

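The crop confirms it: three gold bars are stacked between the grey guides, and the top one stands proud of them. Next I'll measure its top face, the magazine's heading and the pan.

```bash
python3 - <<'E'
from h import *
import pickle
for n,(x0,y0,w,hh) in {"scene":(360,210,38,34),"side":(260,162,32,28)}.items():
    ci,p,d=pickle.load(open(f"{n}0.pkl","rb"))
    hsv=cv2.cvtColor(p,cv2.COLOR_RGB2HSV)
    sub=np.zeros(p.shape[:2],np.uint8);sub[y0:y0+hh,x0:x0+w]=1
    m=cv2.inRange(hsv,(15,110,90),(32,255,255))*sub
    vals=hsv[...,2][m>0]
    t,_=cv2.threshold(vals.reshape(-1,1),0,255,cv2.THRESH_OTSU)
    b=((m>0)&(hsv[...,2]>t)).astype(np.uint8)
    k,l,s,c=cv2.connectedComponentsWithStats(b,connectivity=4)
    i=1+np.argmax(s[1:,4]); ys,xs=np.nonzero(l==i)
    P=onplane(ci,np.c_[xs,ys],0.093)
    cen,(a,bb),ang=cv2.minAreaRect((P[:,:2]*1000).astype(np.float32))
    print(n,"otsu",t,s[i],"pix c",c[i],"mean",P.mean(0).round(4),"rect",cen,a,bb,ang)
    # PCA
    ev,V=np.linalg.eigh(np.cov(P[:,:2].T)); print(" pca ang",np.degrees(np.arctan2(V[1,1],V[0,1])),np.sqrt(ev*12))
    # pan: ellipse
ci,p,d=pickle.load(open("scene0.pkl","rb"))
for n,box in {"scene":(238,138,64,38),"side":(306,245,85,62)}.items():
    ci,p,d=pickle.load(open(f"{n}0.pkl","rb"))
    x0,y0,w,hh=box
    c=p[y0:y0+hh,x0:x0+w]; 
    hsv=cv2.cvtColor(p,cv2.COLOR_RGB2HSV)
    cx,cy=(269,157) if n=="scene" else (348,277)
    print(n,"pan colour",p[cy,cx],"body",p[176 if n=='scene' else 298, 265 if n=='scene' else 320], d[cy,cx])
    cv2.imwrite(f"pics/pan_{n}.png",cv2.resize(p[y0-10:y0+hh+20,x0-25:x0+w+25],None,fx=5,fy=5,interpolation=cv2.INTER_CUBIC)[:,:,::-1])
E
```

```text
scene otsu 158.0 [363 215  30   9 200] pix c [377.115 218.98 ] mean [0.5478 0.2342 0.093 ] rect (547.7724609375, 233.80067443847656) 24.694765090942383 62.07402420043945 61.99716567993164
 pca ang 152.0930909228687 [0.02498337 0.06232653]
side otsu 141.0 [265 167  22   6 110] pix c [275.60909091 169.1       ] mean [0.5456 0.2316 0.093 ] rect (544.1842651367188, 229.93504333496094) 27.86432456970215 61.05359649658203 64.84195709228516
 pca ang 151.42334240386558 [0.02819671 0.06180794]
scene pan colour [154 148 152] body [186 189 198] 1.3953811
side pan colour [156 152 155] body [184 190 199] 0.7789163
```

View pics/pan_side.png

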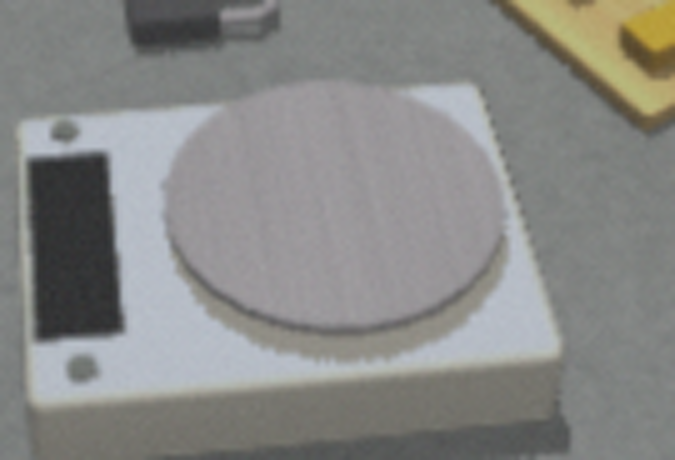

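View pics/pan_scene.png

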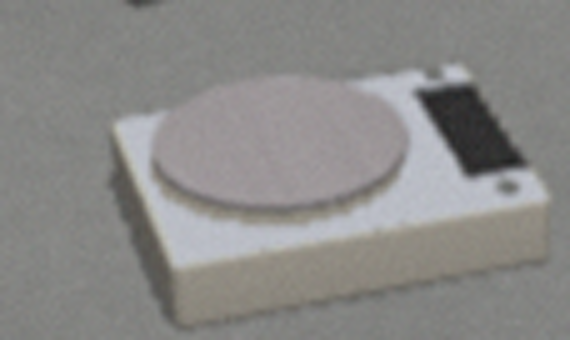

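```bash
python3 - <<'E'
from h import *
import pickle
from scipy.optimize import least_squares
for n,(x0,y0,w,hh) in {"scene":(232,134,70,40),"side":(306,243,85,66)}.items():
    ci,p,d=pickle.load(open(f"{n}0.pkl","rb"))
    q=cv2.GaussianBlur(p,(3,3),0).astype(int)
    sub=np.zeros(p.shape[:2],bool);sub[y0:y0+hh,x0:x0+w]=1
    br=q[...,0]-q[...,2]
    m=(sub&(abs(q-np.array([156,151,155])).max(2)<16)&(q[...,0]-q[...,1]>=2)).astype(np.uint8)
    m=cv2.morphologyEx(m,cv2.MORPH_OPEN,np.ones((3,3),np.uint8))
    cs,_=cv2.findContours(m,cv2.RETR_EXTERNAL,cv2.CHAIN_APPROX_NONE)
    c=max(cs,key=cv2.contourArea); h=cv2.convexHull(c)[:,0]
    P=onplane(ci,h,0.06)[:,:2]
    f=least_squares(lambda v:np.hypot(P[:,0]-v[0],P[:,1]-v[1])-v[2],[*P.mean(0),.07],loss="soft_l1",f_scale=.002)
    print(n,cv2.boundingRect(c),f.x.round(4),np.abs(f.fun).max().round(4))
    man=np.array([[314,276],[382,280],[347.5,251.4],[347.5,300.6]]) if n=="side" else np.array([[243.4,158],[294.8,155.6],[270,142.8],[271,169.4]])
    P=onplane(ci,man,0.06)[:,:2]
    f=least_squares(lambda v:np.hypot(P[:,0]-v[0],P[:,1]-v[1])-v[2],[*P.mean(0),.07]); print(" hand",f.x.round(4))
o=get_obs();T=R.from_quat(o["ee_rot"]).as_matrix();print(T.round(3),"jaw ang",np.degrees(np.arctan2(T[1,2],T[0,2])))
E
```

```text
scene (244, 143, 51, 26) [ 0.5625 -0.1883  0.0685] 0.0017
 hand [ 0.5633 -0.1845  0.0707]
side (315, 252, 66, 48) [ 0.5635 -0.1851  0.0672] 0.0007
 hand [ 0.5641 -0.187   0.0696]
[[-0.    -0.901  0.433]
 [-0.001  0.433  0.901]
 [-1.    -0.    -0.001]] jaw ang 64.34602427587939
```

Call:
{"name": "move_arm", "arguments": {"motion": "0.035 -0.041 0 -0.006; 0.075 -0.09 0 -0.012; 0.115 -0.138 0 -0.02; 0.155 -0.186 0 -0.027; 0.195 -0.234 0 -0.034; 0.235 -0.281 0 -0.04; 0.265 -0.317 0 -0.045; 0.276 -0.331 0 -0.045; 0.276 -0.331 0 -0.045; 0.276 -0.331 0 -0.045", "grip": 0.55, "force": 70}}

```text
clock: 1.4
position: [0.5455, 0.2344, 0.2312]
ee_rot: [-0.363, 0.606, 0.364, 0.606]
ft_force: [-0.1, 0.4, 0.1]
grip_width: 0.551
```

```bash
python3 - <<'E'
from h import *
import pickle
o=get_obs();ci=camera_info("wrist");p,d=camera("wrist");pickle.dump((ci,p,d),open("wrist1.pkl","wb"))
print(o["clock"],o["position"],o["grip_width"],o["ft_force"])
T=R.from_quat(o["ee_rot"]).as_matrix();print("jaw",np.degrees(np.arctan2(T[1,2],T[0,2])))
cv2.imwrite("pics/wrist1.png",p[:,:,::-1])
print(proj(ci,[o["position"],[.5463,.2325,.093]]))
E
```

```text
1.4 [0.5454821  0.23438562 0.23118368] 0.5513285349619305 [-0.12584084  0.3687405   0.0528524 ]
jaw 61.916075154483465
[[321.61525167 248.54386077]
 [319.99095117 184.44369101]]
```

View pics/wrist1.png

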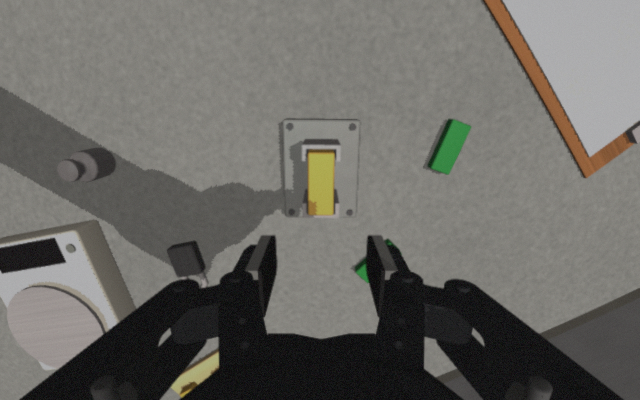

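The wrist view shows the gold bar's top face at (321,183), pointing up the image, with the jaws on either side. I'll measure it here too.

```bash
python3 - <<'E'
from h import *
import pickle
ci,p,d=pickle.load(open("wrist1.pkl","rb"))
hsv=cv2.cvtColor(p,cv2.COLOR_RGB2HSV)
sub=np.zeros(p.shape[:2],np.uint8);sub[140:225,295:350]=255
m=cv2.inRange(hsv,(8,110,60),(35,255,255))&sub
k,l,s,c=cv2.connectedComponentsWithStats(m);i=1+np.argmax(s[1:,4]);ys,xs=np.nonzero(l==i)
P=onplane(ci,np.c_[xs,ys],.093)
print(s[i],c[i],cv2.minAreaRect((P[:,:2]*1000).astype(np.float32)),P.mean(0))
ev,V=np.linalg.eigh(np.cov(P[:,:2].T)); print(np.degrees(np.arctan2(V[1,1],V[0,1])),np.sqrt(ev*12))
cv2.imwrite("pics/w1c.png",cv2.resize(p[110:230,270:370],None,fx=5,fy=5,interpolation=cv2.INTER_CUBIC)[:,:,::-1])
o=get_obs();print(o["clock"],o["position"])
# pan in wrist
q=cv2.GaussianBlur(p,(3,3),0).astype(int);print(p[325,60])
E
```

```text
[ 307  150   28   65 1697] [320.47790218 181.84737773] ((545.117919921875, 233.36709594726562), (25.857351303100586, 64.18731689453125), 61.62235641479492) [0.54452848 0.23397953 0.093     ]
151.63514385968384 [0.02533055 0.06496411]
1.45 [0.54545088 0.23449363 0.2312421 ]
[154 146 144]
```

View pics/w1c.png

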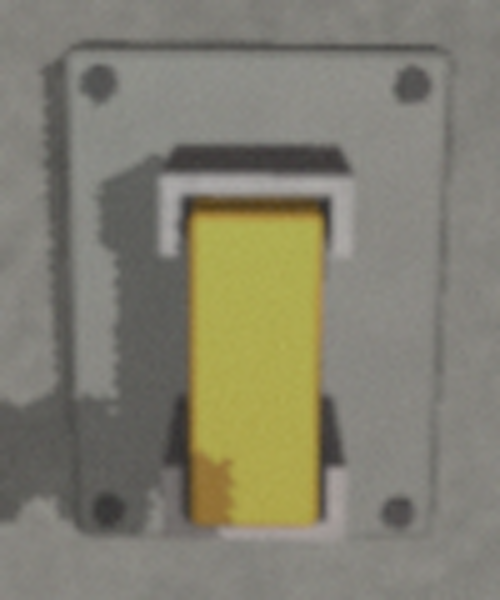

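Three views put the bar's centre at about (0.5455, 0.2332), with its length at 151.7°. The tool now stands at (0.5455, 0.2345) with its jaws at 61.9°. I'll descend part way, check the pose, then close in.

Call:
{"name": "move_arm", "arguments": {"motion": "0 -0.0005 -0.03 -0.003; 0 -0.001 -0.07 -0.005; 0 -0.0013 -0.11 -0.005; 0 -0.0013 -0.125 -0.005; 0 -0.0013 -0.125 -0.005; 0 -0.0013 -0.125 -0.005; 0 -0.0013 -0.125 -0.005"}}

```text
clock: 2.33
position: [0.5474, 0.2315, 0.1078]
ee_rot: [-0.361, 0.607, 0.361, 0.609]
ft_force: [0.3, -0.3, 0.4]
grip_width: 0.557
```

```bash
python3 - <<'E'
from h import *
import pickle
o=get_obs();ci=camera_info("wrist");p,d=camera("wrist");pickle.dump((ci,p,d),open("wrist2.pkl","wb"))
print(o["clock"],o["position"],o["grip_width"],o["ft_force"])
T=R.from_quat(o["ee_rot"]).as_matrix();print("jaw",np.degrees(np.arctan2(T[1,2],T[0,2])),T[:,0])
cv2.imwrite("pics/wrist2.png",cv2.resize(p[100:380,200:440],None,fx=2.1,fy=2.1)[:,:,::-1])
print(proj(ci,[o["position"],[.5455,.2332,.093]]))
hsv=cv2.cvtColor(p,cv2.COLOR_RGB2HSV)
sub=np.zeros(p.shape[:2],np.uint8);sub[150:290,270:370]=255
m=cv2.inRange(hsv,(8,110,60),(35,255,255))&sub
k,l,s,c=cv2.connectedComponentsWithStats(m);i=1+np.argmax(s[1:,4]);ys,xs=np.nonzero(l==i)
P=onplane(ci,np.c_[xs,ys],.093)
print(s[i],c[i],cv2.minAreaRect((P[:,:2]*1000).astype(np.float32)),P.mean(0))
E
```

```text
2.325 [0.54735861 0.23154088 0.1078421 ] 0.5567014766274899 [ 0.30340262 -0.27355364  0.42604539]
jaw 61.48189946379885 [ 0.00204059  0.00125351 -0.99999713]
[[321.56672097 248.49836933]
 [322.47238107 232.63759821]]
[ 300  174   47  107 4748] [322.87468408 226.34056445] ((544.2232055664062, 234.13893127441406), (25.531604766845703, 65.36691284179688), 61.441810607910156) [0.54275489 0.23494436 0.093     ]
```

View pics/wrist2.png

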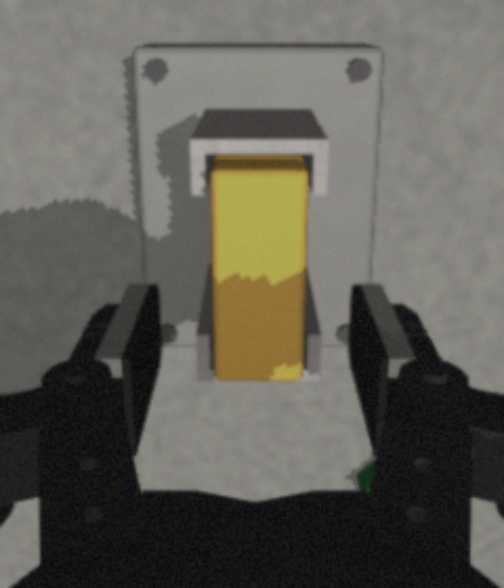

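The wrist view shows the bar, centred at u≈323, midway between the jaws (gap centre ≈321). The jaws are about 3 mm off along its length. I'll go down to TCP z≈0.081, still open.

Call:
{"name": "move_arm", "arguments": {"motion": "-0.001 0.0006 -0.01 0; -0.002 0.0012 -0.02 0; -0.002 0.0012 -0.0265 0; -0.002 0.0012 -0.0265 0; -0.002 0.0012 -0.0265 0; -0.002 0.0012 -0.0265 0"}}

```text
clock: 3.12
position: [0.5449, 0.2323, 0.0802]
ee_rot: [-0.361, 0.608, 0.361, 0.608]
ft_force: [-0.2, 0.6, 0.1]
grip_width: 0.551
```

```bash
python3 - <<'E'
from h import *
o=get_obs();print(o["position"],o["ft_force"],o["grip_width"])
ci=camera_info("side");p,d=camera("side")
cv2.imwrite("pics/side2.png",cv2.resize(p[120:215,230:325],None,fx=6,fy=6,interpolation=cv2.INTER_CUBIC)[:,:,::-1])
E
```

```text
[0.54485177 0.23234941 0.08016764] [-0.20206619  0.5965955   0.13819559] 0.5507458368341339
```

View pics/side2.png

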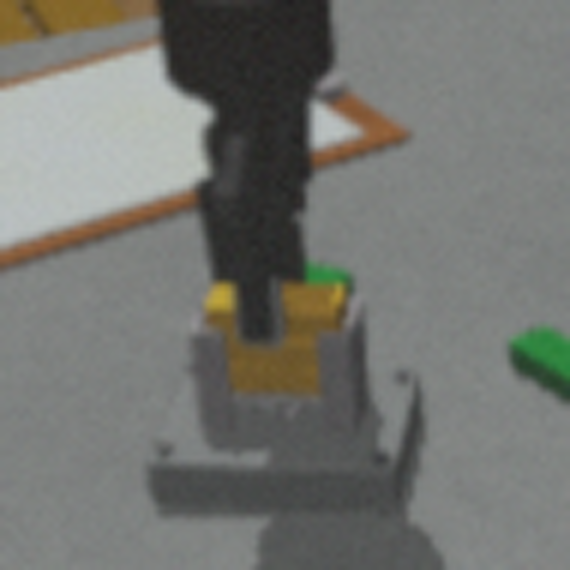

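```bash
python3 - <<'E'
from h import *
ci=camera_info("side");t=np.array([.5449,.2323,0]);j=np.array([-.476,-.879,0])
for z in (.0802,.083,.077):
  for a in (.0235,.030):
    q=proj(ci,t+j*a+[0,0,z])[0]; print(z,a,((q-[230,120])*6).round(0))
for z in (.077,.061): print("bar lower edge",z,((proj(ci,np.array([.5455,.2332,z])+j*.013)[0]-[230,120])*6).round(0))
E
```

```text
0.0802 0.0235 [265. 344.]
0.0802 0.03 [262. 351.]
0.083 0.0235 [264. 338.]
0.083 0.03 [261. 346.]
0.077 0.0235 [265. 349.]
0.077 0.03 [262. 357.]
bar lower edge 0.077 [270. 337.]
bar lower edge 0.061 [273. 366.]
```

The finger end in the side view (crop row ≈342) matches z≈0.081–0.083, so it is above the bar's underside at 77 mm. Closing now.

Call:
{"name": "move_arm", "arguments": {"motion": "0 0 0.0005 0; 0 0 0.0005 0; 0 0 0.0005 0; 0 0 0.0005 0; 0 0 0.0005 0; 0 0 0.0005 0; 0 0 0.0005 0", "grip": 0.1, "force": 60}}

```text
clock: 4.05
position: [0.5447, 0.2324, 0.0804]
ee_rot: [-0.361, 0.608, 0.361, 0.608]
ft_force: [1.5, 1.9, -0.6]
grip_width: 0.285
```

The grip closed on the bar at an opening of 0.285, with a small side force of about 2.4 N. I'll lift straight up slowly and look.

Call:
{"name": "move_arm", "arguments": {"motion": "0 0 0.003 0; 0 0 0.008 0; 0 0 0.014 0; 0 0 0.021 0; 0 0 0.03 0; 0 0 0.04 0; 0 0 0.05 0; 0 0 0.06 0; 0 0 0.06 0"}}

```text
clock: 5.18
position: [0.5451, 0.2326, 0.1414]
ee_rot: [-0.361, 0.607, 0.361, 0.608]
ft_force: [0.3, 0.3, -4.6]
grip_width: 0.285
```

```bash
python3 - <<'E'
from h import *
o=get_obs();print(o["clock"],o["position"],o["ft_force"],o["grip_width"])
out=[]
for n,(x0,y0) in {"side":(230,110),"scene":(330,160)}.items():
    p,d=camera(n); out.append(cv2.resize(p[y0:y0+115,x0:x0+90],None,fx=4.4,fy=4.4,interpolation=cv2.INTER_CUBIC))
cv2.imwrite("pics/lift.png",np.hstack(out)[:,:,::-1])
E
```

```text
5.175 [0.54514759 0.2325562  0.14144073] [ 0.25885591  0.25482395 -4.63791645] 0.2846659612972741
```

View pics/lift.png

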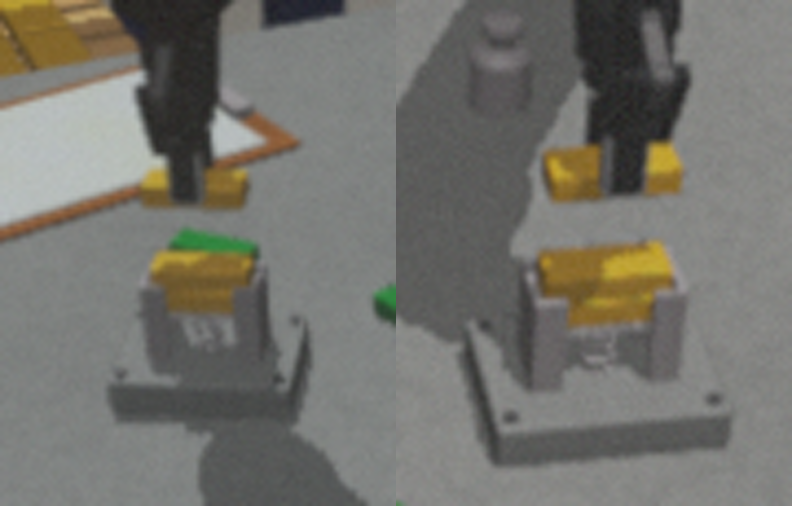

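The side and scene views show only the top bar in the jaws, held level, with an extra 4.6 N (about 0.5 kg). The next bar has risen between the guides and one more is below it. Next I'll carry it to the pan.

Call:
{"name": "move_arm", "arguments": {"motion": "0.001 -0.015 0.025 0; 0.002 -0.045 0.03 0; 0.004 -0.09 0.03 0; 0.006 -0.14 0.03 0; 0.008 -0.19 0.03 0; 0.01 -0.24 0.03 0; 0.012 -0.29 0.03 0; 0.014 -0.34 0.03 0; 0.016 -0.385 0.03 0; 0.018 -0.41 0.03 0"}}

```text
clock: 6.52
position: [0.5618, -0.1807, 0.1699]
ee_rot: [-0.361, 0.609, 0.36, 0.608]
ft_force: [1.0, 0.3, -4.7]
grip_width: 0.281
```

Call:
{"name": "move_arm", "arguments": {"motion": "0 -0.009 0 0; 0 -0.009 0 0; 0 -0.009 0 0; 0 -0.009 -0.02 0; 0 -0.009 -0.04 0; 0 -0.009 -0.06 0; 0 -0.009 -0.07 0; 0 -0.009 -0.07 0; 0 -0.009 -0.07 0"}}

```text
clock: 7.65
position: [0.5632, -0.1866, 0.1012]
ee_rot: [-0.362, 0.607, 0.361, 0.608]
ft_force: [0.2, -0.3, -4.5]
grip_width: 0.282
```

```bash
python3 - <<'E'
from h import *
import pickle
o=get_obs();print(o["clock"],o["position"],o["ft_force"],o["grip_width"],o["joint_pos"].round(2))
T=R.from_quat(o["ee_rot"]).as_matrix();print(T[:,0])
ims={}
for n,(x0,y0) in {"side":(300,200),"scene":(230,90)}.items():
    ci=camera_info(n);p,d=camera(n);pickle.dump((ci,p,d),open(f"{n}3.pkl","wb")); ims[n]=cv2.resize(p[y0:y0+115,x0:x0+95],None,fx=4.2,fy=4.2,interpolation=cv2.INTER_CUBIC)
ci=camera_info("wrist");p,d=camera("wrist");pickle.dump((ci,p,d),open("wrist3.pkl","wb"))
cv2.imwrite("pics/wrist3.png",p[:,:,::-1])
cv2.imwrite("pics/place1.png",np.hstack(list(ims.values()))[:,:,::-1])
E
```

```text
7.65 [ 0.56316924 -0.18656184  0.10120653] [ 0.18826335 -0.31214444 -4.47432256] 0.2821886579900159 [-0.1   0.38  0.42  1.72 -0.17  1.07  1.45]
[ 1.26029696e-03 -5.83381114e-05 -9.99999204e-01]
```

View pics/place1.png

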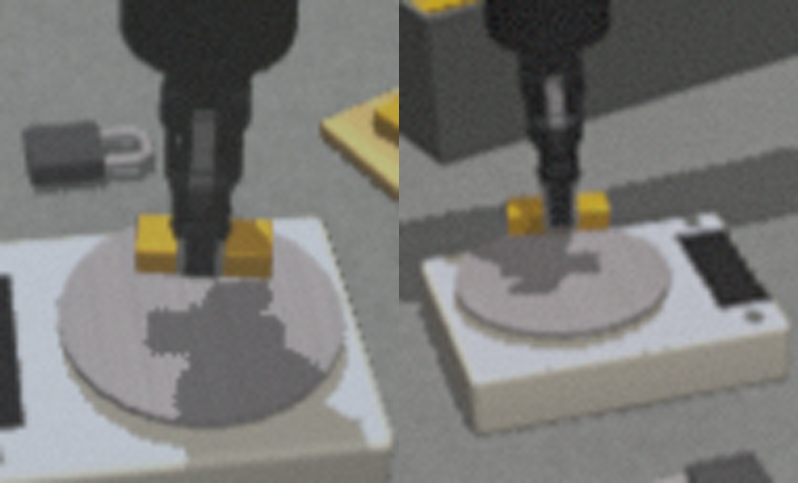

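View pics/wrist3.png

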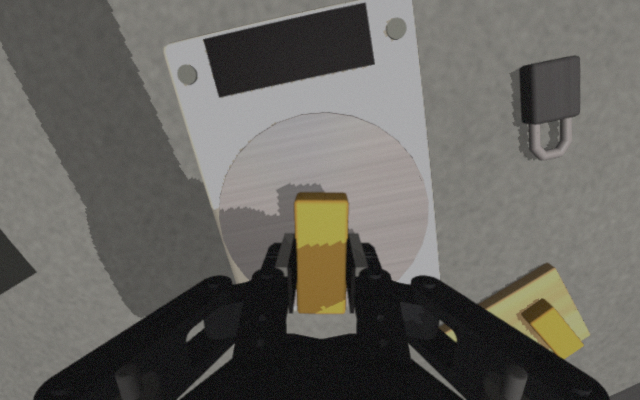

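The wrist view shows the bar (295–350, 193–313) held square in the jaws above the pan, whose rim runs from (219,207) over (322,112) to (428,207). I'll check pan and bar centres in this one frame.

```bash
python3 - <<'E'
from h import *
import pickle
from scipy.optimize import least_squares
ci,p,d=pickle.load(open("wrist3.pkl","rb"))
man=np.array([[219,207],[428,207],[322,112],[244,148],[401,148],[427,230]])
P=onplane(ci,man,.06)[:,:2]
f=least_squares(lambda v:np.hypot(P[:,0]-v[0],P[:,1]-v[1])-v[2],[*P.mean(0),.07]);print(f.x.round(4),f.fun.round(4))
f=least_squares(lambda v:np.hypot(P[:,0]-v[0],P[:,1]-v[1])-.07,P.mean(0));print("r70",f.x.round(4))
z=.1012-.0033+.016
P=onplane(ci,[[295,202],[349,202],[347,313],[297,313]],z);print(P.round(4),P.mean(0).round(4))
E
```

```text
[ 0.5652 -0.1864  0.0691] [-0.0002 -0.      0.0009 -0.0001 -0.001   0.0005]
r70 [ 0.5661 -0.1872]
[[ 0.531  -0.1832  0.1139]
 [ 0.5428 -0.1616  0.1139]
 [ 0.5963 -0.1898  0.1139]
 [ 0.5839 -0.2126  0.1139]] [ 0.5635 -0.1868  0.1139]
```

The pan centre averages (0.564, -0.1865) and the bar's centre is (0.5635, -0.187), which agree within 1 mm. I'll lower it slowly to just above contact.

Call:
{"name": "move_arm", "arguments": {"motion": "0.0005 0 -0.01 0; 0.0005 0 -0.02 0; 0.0005 0 -0.029 0; 0.0005 0 -0.034 0; 0.0005 0 -0.036 0; 0.0005 0 -0.036 0; 0.0005 0 -0.036 0; 0.0005 0 -0.036 0"}}

```text
clock: 8.8
position: [0.5631, -0.1867, 0.0649]
ee_rot: [-0.361, 0.608, 0.361, 0.608]
ft_force: [-5.6, 1.8, 4.4]
grip_width: 0.288
```

There is already contact: Fz went from -4.5 to +4.4 N at z = 0.0649, about 1.5 mm early. I'll look for tilt before releasing.

```bash
python3 - <<'E'
from h import *
import pickle
o=get_obs();print(o["clock"],o["position"],o["ft_force"],o["torque"],o["grip_width"])
ims={}
for n,(x0,y0) in {"side":(310,230),"scene":(238,120)}.items():
    ci=camera_info(n);p,d=camera(n); ims[n]=cv2.resize(p[y0:y0+75,x0:x0+66],None,fx=6,fy=6,interpolation=cv2.INTER_CUBIC)
cv2.imwrite("pics/place2.png",np.hstack(list(ims.values()))[:,:,::-1])
E
```

```text
8.8 [ 0.56311667 -0.18673923  0.06488707] [-5.63576565  1.75054578  4.35608596] [ 0.25463885  1.17234752 -0.0308033 ] 0.2876290633366447
```

View pics/place2.png

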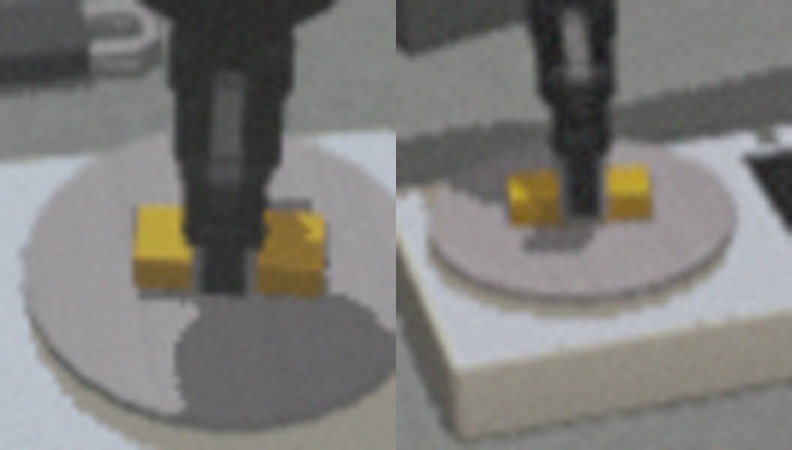

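The side view shows the +x end of the bar (right, ≈(360,278)) touching, while the other end stands about 1–2 mm off the pan. I'll lower the grip force and ease down so the bar pivots flat in the pads.

Call:
{"name": "move_arm", "arguments": {"motion": "0 0 0 0; 0 0 -0.0004 0; 0 0 -0.0008 0; 0 0 -0.0012 0; 0 0 -0.0012 0; 0 0 -0.0012 0", "force": 20}}

```text
clock: 9.65
position: [0.5632, -0.1868, 0.0648]
ee_rot: [-0.361, 0.608, 0.361, 0.608]
ft_force: [-11.6, 3.9, 18.2]
grip_width: 0.281
```

```bash
python3 - <<'E'
from h import *
o=get_obs();print(o["clock"],o["position"],o["ft_force"],o["torque"],o["grip_width"])
p,d=camera("side");cv2.imwrite("pics/place3.png",cv2.resize(p[250:290,325:375],None,fx=12,fy=12,interpolation=cv2.INTER_CUBIC)[:,:,::-1])
E
```

```text
9.65 [ 0.5631888  -0.18678297  0.06481953] [-11.55501993   3.87507089  18.23899313] [ 0.5932605   2.35798939 -0.02568799] 0.2808452986663624
```

View pics/place3.png

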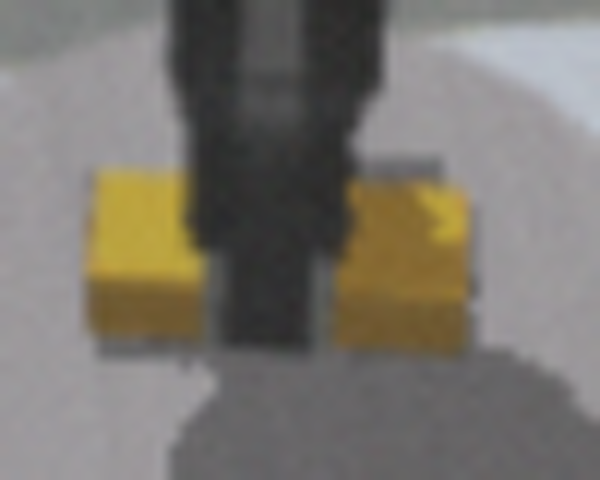

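```bash
python3 - <<'E'
from h import *
ci=camera_info("side");L=np.array([np.cos(np.radians(151.5)),np.sin(np.radians(151.5)),0]);j=np.array([-L[1],L[0],0])
for c,zb in (([.5634,-.1868,0],.0600),([.5634,-.1868,0],.0614)):
  for s,nm in ((1,"left"),(-1,"right")):
    P=np.array(c)+s*.032*L+j*.013
    b=proj(ci,P+[0,0,zb])[0];t=proj(ci,P+[0,0,zb+.016])[0]
    print(zb,nm,"bottom",((b-[325,250])*12).round(0),"top",((t-[325,250])*12).round(0))
for s,nm in ((1,"left"),(-1,"right")):
    P=np.array([.5632,-.1868,0])+s*.011*L+j*.013
    for z in (.060,.0648): print("finger",nm,z,((proj(ci,P+[0,0,z])[0]-[325,250])*12).round(0), "outer12mm",((proj(ci,P+j*.012+[0,0,z])[0]-[325,250])*12).round(0))
E
```

```text
0.06 left bottom [ 79. 337.] top [ 80. 270.]
0.06 right bottom [459. 358.] top [464. 291.]
0.0614 left bottom [ 79. 332.] top [ 80. 264.]
0.0614 right bottom [460. 353.] top [465. 285.]
finger left 0.06 [203. 345.] outer12mm [199. 397.]
finger left 0.0648 [203. 325.] outer12mm [200. 377.]
finger right 0.06 [333. 352.] outer12mm [331. 405.]
finger right 0.0648 [334. 332.] outer12mm [332. 385.]
```

Projecting a level bar at z = 0.060 gives bottom corners differing by 21 px between left and right, against 19 px measured. So the bar is already flat to about 0.5 mm, and the gap I saw is a shadow. The early contact means it sits about 1.4 mm lower in the pads, and the Fx is tool strain. I'll unload the strain, then open a little.

Call:
{"name": "move_arm", "arguments": {"motion": "-0.0004 0.0002 0.0005 0; -0.0007 0.0003 0.0009 0; -0.0007 0.0003 0.0009 0; -0.0007 0.0003 0.0009 0"}}

```text
clock: 10.2
position: [0.5631, -0.1868, 0.0649]
ee_rot: [-0.362, 0.607, 0.361, 0.608]
ft_force: [-2.1, 0.6, 7.1]
grip_width: 0.286
```

Call:
{"name": "move_arm", "arguments": {"motion": "-0.0001 0 0.0004 0; -0.0001 0 0.0004 0; -0.0001 0 0.0004 0"}}

```text
clock: 10.58
position: [0.5631, -0.1867, 0.0649]
ee_rot: [-0.362, 0.607, 0.361, 0.608]
ft_force: [1.5, -0.6, 4.2]
grip_width: 0.284
```

Call:
{"name": "move_arm", "arguments": {"motion": "0 0 0 0; 0 0 0 0; 0 0 0 0; 0 0 0 0", "grip": 0.36}}

```text
clock: 11.08
position: [0.5622, -0.1863, 0.0643]
ee_rot: [-0.361, 0.608, 0.362, 0.608]
ft_force: [-0.1, 0.2, 0.8]
grip_width: 0.364
```

```bash
python3 - <<'E'
from h import *
o=get_obs();print(o["clock"],o["position"],o["ft_force"],o["torque"],o["grip_width"])
p,d=camera("side");a=cv2.resize(p[250:290,325:375],None,fx=8,fy=8,interpolation=cv2.INTER_CUBIC)
q,d=camera("wrist");b=cv2.resize(q[120:360,200:440],(320,320))
cv2.imwrite("pics/place4.png",np.hstack([a,b])[:,:,::-1])
E
```

```text
11.075 [ 0.56217773 -0.18632073  0.06431322] [-0.11414409  0.17252462  0.75139708] [-0.03573503  0.05198059  0.00375768] 0.3642522362497111
```

View pics/place4.png

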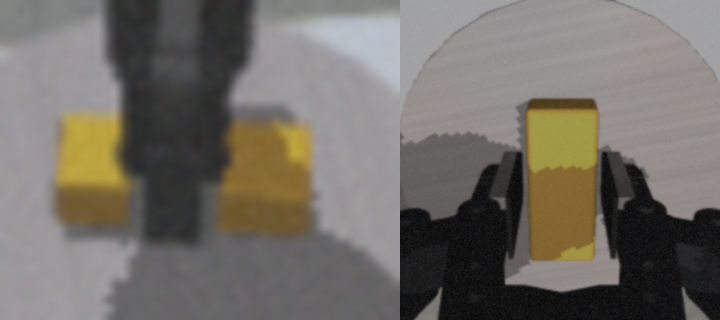

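The bar is free and lies flat between the opened jaws, with force about 0. I'll open a bit wider and go straight up.

Call:
{"name": "move_arm", "arguments": {"motion": "0 0 0 0; 0 0 0 0; 0 0 0.006 0; 0 0 0.02 0; 0 0 0.05 0; 0 0 0.09 0; 0 0 0.13 0; 0 0 0.16 0; 0 0 0.16 0; 0 0 0.16 0", "grip": 0.55}}

```text
clock: 12.42
position: [0.5621, -0.1863, 0.2245]
ee_rot: [-0.361, 0.608, 0.361, 0.608]
ft_force: [0.3, 0.2, -0.2]
grip_width: 0.551
```

```bash
python3 - <<'E'
from h import *
from scipy.optimize import least_squares
o=get_obs();print(o["clock"],o["position"],o["ft_force"],o["joint_velocities"].round(3).max())
ims=[]
for n,z in (("scene",.076),("side",.076),("wrist",.076)):
    ci=camera_info(n);p,d=camera(n)
    cv2.imwrite(f"pics/end_{n}.png",p[:,:,::-1])
    hsv=cv2.cvtColor(p,cv2.COLOR_RGB2HSV);m=cv2.inRange(hsv,(8,110,60),(35,255,255))
    k,l,s,c=cv2.connectedComponentsWithStats(m)
    e=proj(ci,[.564,-.1865,.076])[0]
    i=1+np.argmin(np.hypot(*(c[1:]-e).T)); ys,xs=np.nonzero(l==i)
    P=onplane(ci,np.c_[xs,ys],z)
    print(n,e.round(0),s[i],c[i].round(1),P.mean(0).round(4),cv2.minAreaRect((P[:,:2]*1000).astype(np.float32)))
    if n!="wrist":
        for x,y in ((c[i][0],c[i][1]),): ims.append(cv2.resize(p[int(y)-40:int(y)+40,int(x)-50:int(x)+50],(400,320),interpolation=cv2.INTER_CUBIC))
        e=proj(ci,[.5455,.2332,.08])[0].astype(int); ims.append(cv2.resize(p[e[1]-32:e[1]+32,e[0]-40:e[0]+40],(400,320-40),interpolation=cv2.INTER_CUBIC))
ims=[cv2.resize(a,(400,290)) for a in ims]
cv2.imwrite("pics/end.png",np.vstack([np.hstack(ims[:2]),np.hstack(ims[2:])])[:,:,::-1])
E
```

```text
12.425 [ 0.56209271 -0.18630121  0.22448143] [ 0.30823302  0.15538948 -0.23544187] 0.015
scene [268. 150.] [257 148  23  10 191] [268.  152.2] [ 0.5701 -0.178   0.076 ] ((569.6416015625, -177.79022216796875), (44.560089111328125, 61.24309158325195), 61.87630844116211)
side [348. 269.] [332 264  32  15 407] [347.8 271.3] [ 0.5602 -0.193   0.076 ] ((559.6893310546875, -192.4623260498047), (37.00767517089844, 62.36226272583008), 61.69418716430664)
wrist [322. 183.] [ 309  151   25   62 1526] [321.1 181.2] [ 0.5626 -0.187   0.076 ] ((563.2535400390625, -187.674560546875), (24.460058212280273, 63.271034240722656), 62.16292953491211)
```

View pics/end.png

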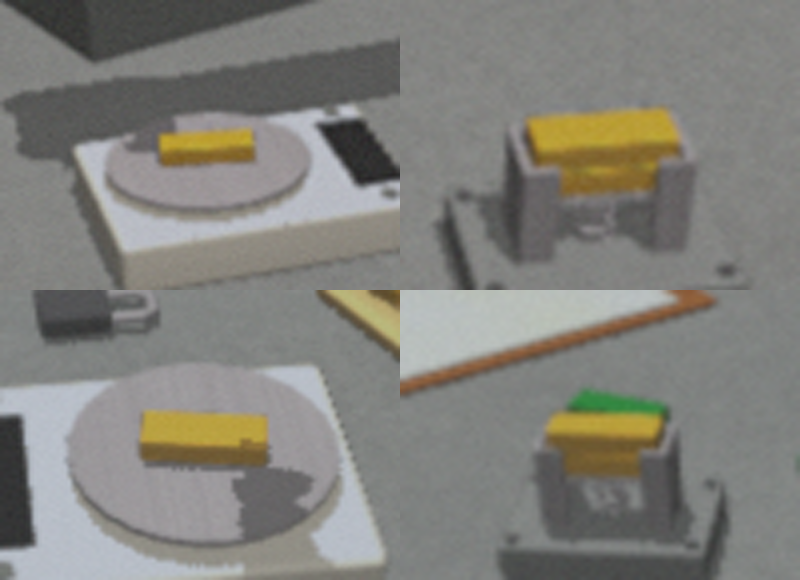

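View pics/end_wrist.png

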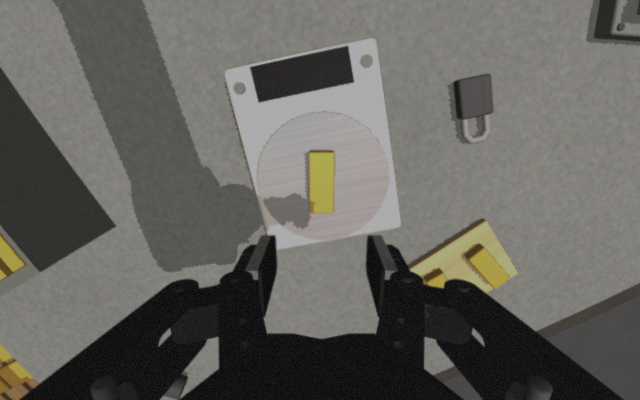

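The bar lies flat in the middle of the pan: wrist view (321,181), about (0.563, -0.187), against a pan centre of (0.564, -0.1865). The next bar has risen between the guides, with one more below it. The gripper is clear and at rest, so I'm handing in.

```bash
python3 -c "
from workcell import *
print(hand_in());print(get_obs()['clock'])"
```

```text
the job is handed in; nothing more can be done
None
the job is handed in; nothing more can be done
```

The top bar is out of the magazine and lying flat in the middle of the scale's pan. The job was handed in at about 12.6 s of the 37 s.

- **Pick:** I gripped only the top bar. The wrist force rose by about 4.6 N on lifting, which fits 0.5 kg.
- **Magazine:** The last pictures show the next bar risen into place and one more below it, both still in their guides.
- **Placing:** The wrist camera puts the bar's centre within about 1.5 mm of the pan's centre. The gripper was clear and at rest, with about 0 N on the wrist.

**Checks that disagreed:**
- **Early contact:** The bar touched the pan about 1.5 mm earlier than I had worked out. The side view first looked like a tilt, but checking the bar's corners against a level bar showed it flat to about 0.5 mm. While easing down on it the push reached about 18 N, which I took off before opening the jaws.
- **Final centre from the scene and side cameras:** These came out 7–11 mm off because their colour masks also took in the bar's side faces. I relied on the wrist camera instead.

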